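# Pulse-spin tubes in a bench microcentrifuge

### The arm

A 6-joint arm with a two-finger parallel gripper is mounted at the origin on a cart in front of the work surface, level with it; the furniture and walls round the work are solid. World frame = base frame: x ahead of the robot, y to its left, z up, the work surface at z = 0. Lengths are in mm, angles in rad, forces in N, time in s.
With the tool pointing down it reaches from about 400 to 925 mm from the base axis. Payload 12.5 kg.
Tool frame: the origin (TCP) lies at the centre of the arm's flange, where the gripper is bolted on; the fingertips stand 190 mm ahead of it and the grasp point (between the pads) lies 171 mm ahead of it; z points along the fingers, y is the line along which they close (so a half turn about z gives the same grasp; the last joint's range is limited). The gripper opens to 95 mm and grips with 3 to 60 N. Pads are 20 mm wide; open, the fingers measure 119 mm over their backs; the gripper's body (75 mm by 180 mm) begins 59 mm behind the grasp point.
Start: joints at [1.21, 0.491, 1.559, -0, 1.092, -0.106], TCP at [157.508, 604.827, 404.761] pointing down, gripper open.
Joint ranges: [-3.1, 3.1], [-0.84, 2.19], [0.05, 2.79], [-1.13, 4.28], [0.06, 2.93], [-2.69, 2.69]. Speed limits (rad/s): [2.22, 2.22, 2.79, 3.14, 3.14, 3.14].

### API

Orientations are given as [roll, pitch, yaw] about the fixed x, y, z axes, in that order (R = Rz(yaw) Ry(pitch) Rx(roll)).
In Python, from cell import env, read_camera, search_frame, cut_out gives the robot as it stands. The module is installed in compiled form; this text tells all that it offers.
- The arm moves only by the tool move_arm, never from a script. Its argument "commands" is a list of rows, each a list of 3 entries, a list of its own where there are three numbers: the shift along the world's x, y, z normalised to -1 to 1, where 1 is 0.03 m, then the turn about the world's z normalised to -1 to 1, where 1 is 0.08 rad, then the opening, from -1 (shut) to 1 (fully open), so that 0 is half open. A call has 1 to 20 rows; each row shifts and turns the commanded pose from where the row before left it; what a row does not reach is not made up. A row lasts 1/12 s, in which the tool goes at most 41.7 mm and 7.16 degrees, less where a joint would pass 70% of its speed; a pose out of reach is approached as far as the arm can. A call with a number of a shift or a turn outside -1 to 1 is refused whole. A call with a gripper value outside its range is refused whole. The fingers move at their own pace and stop on an object; the grip force is fixed at half the most. Time passes only in rows, so rows that do not move let the fingers close. It gives the time, the measured TCP pose, the force, the opening and the grip force at its end, in the units of the state.
- env.state(): the state, without advancing time (a new reading comes with each control period).
- read_camera(name): name is "scene" or "top" or "wrist"; returns a dict with "image" (480x640x3 uint8, red, green, blue), "fx", "fy", "cx", "cy" (pixels), "rvec" (rotation vector, rad) and "tvec" (3), from world to camera coordinates, as OpenCV has them. Camera axes: x right, y down, z forward; pixel columns grow to the right and rows downward; lengths in mm; the calibration is good to about 2 mm. A picture is of the moment at which its call begins. There is no depth.
- env.job_done(): hands the job in; it is judged then, once.
Trained networks look in a picture, given as the dict that the camera call returned (one of the last four; its "shot" number tells which), for a name from the list of things; names that differ only in an ending like _2 or _b are one class to them, and where a whole thing is asked for, a point or a joint stands for the part that bears it (a point fixed in the world has none). Each returns a list of dicts, best first, with "confidence" (0 to 1); they miss things now and then, are a little off and sometimes report something else, mostly with a low value. They report only what shows in the picture. A call takes as long as a camera call.
- search_frame(thing, picture): "at" ([column, row] in pixels, amid what is visible of it).
- cut_out(thing, picture): "region" (480x640 bool, what is visible of it) and "at" ([column, row] in pixels, amid what is visible of it).
The state is a dict: "t": time; "joints": joint angles; "qvel": joint speeds; "tau": joint torques, N m; "eef_pos": TCP position; "tcp_rot": TCP orientation; "ft_force": force on the tool from outside, world axes, zero at the start; "moment": the same for the moment, N m; "opening": opening from 0.0 (shut) to 1.0 (fully open); "grip_force": force on a finger pad.
Only numpy, scipy, OpenCV 4.12 (cv2) and the standard library are available. Lean on these libraries where they do the work, as an engineer would, in place of code of your own. Each camera call takes 0.05 s, during which the arm holds its last target. There are 200 camera calls.

### The job

Give the tubes in the small white microcentrifuge a pulse spin, pressing with the closed fingers: push its open lid down until the catch snaps and holds it shut, then switch the power on by pressing the raised end of the black rocker, then press the long bar-shaped pulse key fully down and keep it down, because the rotor only spins while it is held. The program finishes while still holding the pulse key down. Leave the round start key alone, and pick up or shift none of the things standing around the machine.

Things in the scene. Friction and masses are not known exactly. Their poses are not given: they have to be found in the camera images.
- microfuge: White bench microcentrifuge, 240 deep (x) x 190 wide (y) x 115 mm tall, fixed. Origin: centre of its underside; x to its back (hinge), front faces the robot, y left, z up. Front deck rises 8 deg towards the back, 48 to 59 mm high; on it, 96 mm before the origin, a row: pulse key (left), start key (middle), rocker (right). Behind it the 96 mm high housing; a 34 mm tab under the lid's lip releases the lid if pushed in.
- lid (a joint): Lid angle in rad: 0 = shut, grows as it opens, stop at 1.15. Grey frame 146 x 165 x 12 mm with a clear window (5 mm higher), a lip mid-front, hinged at the back. Starts at 0.55 to 0.95 and stays there by friction, but a spring lifts it from shut unless the catch has snapped. The catch takes it in the last 0.07 rad, with 5 to 10 N down at the front edge; pressed hard it goes to -0.015, on the catch it rests near 0.
- lid_front (a point): Point to push: on the lid's upper face at the middle of its front edge, 143 mm from the hinge axis; moves with the lid. Its axes are those of the lid (z out of the upper face).
- lid_hinge (a point): Middle of the lid's hinge axis, 112 mm behind the machine's origin, 100 mm above the worktop; the axis runs along the machine's y. With the lid shut, lid_front lies 143 mm in front of it and 9 mm above it; it turns about this axis.
- power_rocker (a joint): Power rocker angle in rad: 0 = off (right end, away from the keys, raised), 0.36 = on (right end down). Over-centre: snaps to the nearer end from either side of 0.18; about 5 N on the raised end throws it. Black, 37 mm long across the machine (y) x 20 mm, shallow V-shaped top 10 mm above the deck at the pivot in its middle, 14 mm at the raised end.
- rocker_end (a point): On the top face of the rocker's right end, 13 mm to the right of the pivot; the place to press. It goes down about 5 mm from off to on. A fingertip must stay on this half of the rocker, right of the pivot.
- pulse_key (a joint): Travel of the pulse key in m: 0 = up, 0.004 = fully down, square to the deck; springs back when let go; 2 N moves it, 4 N holds it fully down.
- pulse_top (a point): Centre of the top of the pulse key: grey bar-shaped key, 36 mm (across the machine) x 18 mm, top 6 mm above the deck; the left one of the row. Its z axis is the deck's normal.
- start_key (a joint): Travel of the round start key in m: 0 = up, 0.004 = down; springs back. Not to be pressed.
- start_top (a point): Centre of the top of the round start key, 20 mm across, top 6 mm above the deck; in the middle of the row.
- vial: Loose bystander: glass vial with a white cap, 31 mm across x 63 mm tall, standing before the machine's right front; origin under its centre.
- jar: Loose bystander: open sample jar, 42 mm across x 60 mm tall, standing before the machine's left front; origin under its centre.
- cap: Loose bystander: ribbed orange jar cap, 46 mm across x 11 mm, lying left of the machine; origin under its centre.
- tube_a: Loose bystander: clear microtube, 14 x 42 mm, lying before the machine; origin under its centre.
- notebook: Loose bystander: navy notebook, 150 x 106 x 11 mm, lying at the front right of the worktop. Beyond it, right of the microcentrifuge, stands a fixed domed machine 420 mm tall (left side at about y = -0.39 m): keep the arm clear of it. The notebook's origin is under its centre.
- marker: Loose bystander: pen marker, 131 mm long, 12 mm thick, lying on the notebook; origin under its centre.
- bottle: Loose bystander: reagent bottle with an orange cap, 36 mm across x 67 mm tall, standing left of the machine; origin under its centre.

How it is judged (in metres and radians):
On the way, in this order (a step that is already met when the one before it is completed fails the run):
1. the lid is pushed fully shut, with the power still off (value of joint lid below 0.03 rad and value of joint power_rocker below 0.1 rad), for 0.2 s.
2. with the lid shut, the rocker is switched on (value of joint lid below 0.03 rad and value of joint power_rocker above 0.28 rad), for 0.2 s.
3. with the lid shut and the power on, the pulse key is pressed down by the fingers (all of step 2 and value of joint pulse_key above 0.003 m and contact force between the fingers and pulse_key above 0.5 N), for 0.3 s.
At the end, for the whole second after the job is handed in: The fingers still hold the pulse key down (more than 3 of its 4 mm, with more than 0.5 N), the lid stays shut on its catch (within 0.03 rad), the rocker is on (above 0.28 rad) and the start key is up (all of step 3 and value of joint start_key below 0.0015 m); the arm keeps its last pose, push and grip.
It fails at once if the power is switched on while the lid is not shut (value of joint power_rocker above 0.18 rad and value of joint lid above 0.05 rad).
It fails at once if the pulse key is pressed before the lid is shut and the power on (value of joint pulse_key above 0.002 m and (value of joint lid above 0.05 rad or value of joint power_rocker below 0.18 rad)).
It fails at once if the start key is pressed (value of joint start_key above 0.002 m).
It fails at once if the lid is lifted further open instead of pushed down (value of joint lid above 1.08 rad).
It fails at once if a thing standing around is picked up, knocked over or shifted by more than 25 mm (distance of any of vial, jar, cap, tube_a, notebook, marker, bottle from where it was at the start of the episode above 0.025 m).
It also fails if it takes over 58 s, if anything falls off the work surface, if the arm or the gripper's body presses on something with over 40 N, if the wrist force passes 120 N, or if a joint passes its speed limit or range.

## Working session

There is one attempt and no reset: what is moved stays moved. The work goes in short steps, Python scripts to look and compute and a tool call to move; the robot and the scene stay as the last step left them, time stands still between calls to the robot, and variables do not carry over. Pictures are saved under pics/ and viewed, at most 10 in all, crops included, and the job is handed in when it is done.

Besides the shell and the picture viewer there is one more tool, called after ">>>" by a JSON object that holds its "method" and its "body". move_arm: Moves the arm, as the interface text tells. Its arguments: {"type":"object","properties":{"commands":{"type":"array","items":{"type":"array"}}},"required":["commands"]}

```bash
mkdir -p pics; cat > h.py <<'E'
import numpy as np, cv2
from cell import env, read_camera, search_frame, cut_out
def proj(p,c):
    K=np.array([[c['fx'],0,c['cx']],[0,c['fy'],c['cy']],[0,0,1]])
    return cv2.projectPoints(np.float64(p).reshape(-1,3),np.float64(c['rvec']),np.float64(c['tvec']),K,None)[0].reshape(-1,2)
def ray(px,c):
    R=cv2.Rodrigues(np.float64(c['rvec']))[0]; o=-R.T@np.float64(c['tvec'])
    d=R.T@np.array([(px[0]-c['cx'])/c['fx'],(px[1]-c['cy'])/c['fy'],1]); return o,d
def atz(px,c,z):
    o,d=ray(px,c); return o+d*(z-o[2])/d[2]
E
python3 - <<'E'
from h import *
print(env.state())
for n in ('scene','top'):
    c=read_camera(n); cv2.imwrite(f'pics/{n}0.png',c['image'][:,:,::-1])
    print(n,c['fx'],c['tvec'],ray((320,240),c))
    for t,z in (('pulse_top',60),('start_top',60),('rocker_end',65),('lid_front',150),('microfuge',50),('vial',30),('jar',30),('tube_a',7)):
        r=search_frame(t,c)
        for q in r[:2]: print(t,np.round(q['at']),round(q['confidence'],2),np.round(atz(q['at'],c,z)))
E
```

```text
{'t': 0.0, 'joints': array([ 1.21043250e+00,  4.91585568e-01,  1.55944155e+00,  3.42396630e-05,
        1.09169344e+00, -1.05571367e-01]), 'qvel': array([ 0.00257815, -0.00219823, -0.00126951,  0.00098003,  0.00106279,
       -0.00089085]), 'tau': array([ 1.56207761e-04, -6.12635994e+01, -2.58194429e+01,  6.93178433e-02,
        4.81103396e-02, -8.91931768e-05]), 'eef_pos': array([157.47747772, 604.810158  , 404.14818645]), 'tcp_rot': array([-3.14047423e+00, -1.49051201e-04,  2.88678431e+00]), 'ft_force': array([-0.56284977, -0.32825376,  0.68481113]), 'moment': array([-0.0224469 ,  0.05193088,  0.02182447]), 'grip_force': 0.0, 'opening': 0.9972570119416498}
scene 466.4391301391059 [-403.57378929  333.67406454  642.06608719] (array([   8.38166068, -479.31183705,  675.75806004]), array([ 0.61207213,  0.41571124, -0.67287512]))
pulse_top [287. 253.] 0.72 [504. -65.  60.]
start_top [306. 265.] 0.5 [ 498. -115.   60.]
rocker_end [331. 283.] 0.51 [ 480. -181.   65.]
lid_front [366. 186.] 0.66 [ 662. -144.  150.]
microfuge [345. 239.] 0.96 [ 608. -133.   50.]
vial [316. 316.] 0.97 [ 428. -183.   30.]
jar [271. 288.] 0.9 [436. -77.  30.]
tube_a [299. 308.] 0.67 [ 442. -135.    7.]
top 612.7255418126716 [-123.05778077  530.13608676 1234.858203  ] (array([ 301.00667051, -155.54025761, 1306.24059116]), array([ 0.17627804,  0.02389424, -0.98405349]))
start_top [318. 253.] 0.45 [ 498. -121.   60.]
rocker_end [346. 256.] 0.58 [ 490. -178.   65.]
lid_front [330. 165.] 0.59 [ 658. -147.  150.]
microfuge [321. 206.] 0.81 [ 598. -127.   50.]
microfuge [412. 338.] 0.69 [ 323. -309.   50.]
vial [348. 282.] 0.51 [ 440. -184.   30.]
vial [409. 338.] 0.51 [ 324. -307.   30.]
jar [298. 281.] 0.76 [444. -79.  30.]
jar [329. 166.] 0.17 [ 691. -145.   30.]
tube_a [322. 278.] 0.65 [ 452. -127.    7.]
tube_a [321. 204.] 0.45 [ 614. -127.    7.]
```

```bash
python3 - <<'E'
import cv2
a=cv2.imread('pics/scene0.png')[120:350,220:480]; b=cv2.imread('pics/top0.png')[110:310,240:420]
cv2.imwrite('pics/a.png',cv2.resize(a,None,fx=3,fy=2.6,interpolation=cv2.INTER_CUBIC)[:600,:780]); cv2.imwrite('pics/b.png',cv2.resize(b,None,fx=3,fy=3,interpolation=cv2.INTER_CUBIC))
E
```

```text
(no output)
```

View pics/a.png

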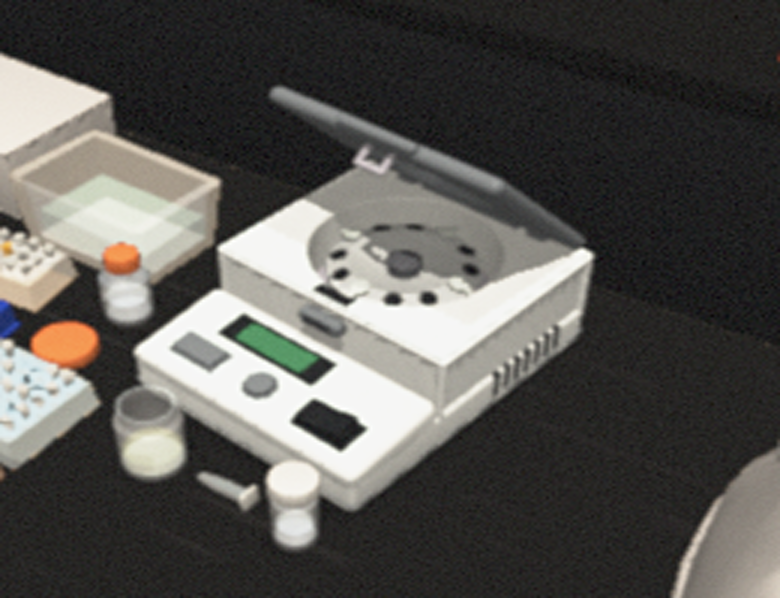

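View pics/b.png

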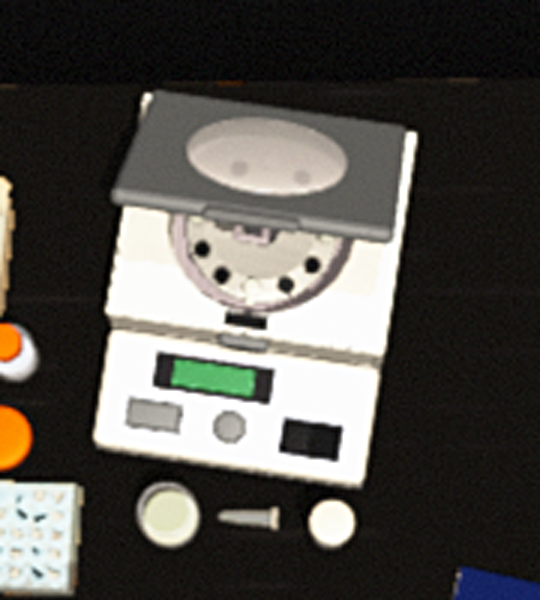

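```bash
cat > fit.py <<'E'
from h import *
from scipy.optimize import least_squares
cs={n:read_camera(n) for n in('scene','top')}
S=lambda u,v:np.array([220+u/3,120+v/2.6]); T=lambda u,v:np.array([240+u/3,110+v/3])
dz=lambda x:48+(x+120)*np.tan(np.radians(8))
def W(p,m):
    c,s=np.cos(p[2]),np.sin(p[2]); return np.array([p[0]+c*m[0]-s*m[1],p[1]+s*m[0]+c*m[1],m[2]])
def lid(a,y,L=143,h=9):
    return [112-L*np.cos(a)-h*np.sin(a)*-1,y,100+L*np.sin(a)+h*np.cos(a)]
def pts(p):
    k=dz(-96)
    return [('start',[-96,p[4],k+6],S(260,382),T(230,426)),('pulse',[-96,p[3],k+6],S(201,350),T(154,415)),('rock',[-96,p[5],k+10],S(331,421),T(311,438)),
    ('fl',[-120,95,47],S(137,355),T(96,445)),('fr',[-120,-95,47],S(352,498),T(365,484)),
    ('br',[120,-95,96],S(592,258),T(415,133)),
    ('bl',[120,95,96],None,T(145,96)),('lf',lid(p[6],82.5),S(272,92),T(113,200)),('lr',lid(p[6],-82.5),S(585,242),T(393,237))]
def res(p,show=0):
    r=[]
    for n,m,a,b in pts(p):
        for c,q in(('scene',a),('top',b)):
            if q is None: continue
            d=proj(W(p,m),cs[c])[0]-q; r+=list(d)
            if show: print(n,c,np.round(d,1))
    return np.array(r)
f=least_squares(res,[600,-130,-.1,50,0,-50,.75],loss='soft_l1'); p=f.x
res(p,1); print(np.round(p,3))
np.save('p.npy',p)
for n,m in(('pulse',pts(p)[1][1]),('start',pts(p)[0][1]),('rockend',[-96,p[5]-13,dz(-96)+13]),('lid',lid(p[6],0)),('shut',lid(0,0)),('hinge',[112,0,100])): print(n,np.round(W(p,m),1))
E
python3 fit.py
```

```text
start scene [ 0.4 -0.3]
start top [-0.3  1.4]
pulse scene [ 0.2 -0.9]
pulse top [0.  1.4]
rock scene [ 0.1 -1.6]
rock top [0.3 1.1]
fl scene [-1.  -1.7]
fl top [-0.5  0.8]
fr scene [ 1.8 -6.3]
fr top [0.4 1.1]
br scene [ 2.3 -2. ]
br top [0.9 0.3]
bl top [-0.3  0.1]
lf scene [4.2 3.1]
lf top [3.5 0. ]
lr scene [-28.  -19.5]
lr top [-1.9 -0. ]
[ 5.90943e+02 -1.36272e+02 -1.56000e-01  5.61790e+01  3.93000e+00
 -5.36280e+01  7.66000e-01]
pulse [504.8 -65.9  57.4]
start [ 496.7 -117.5   57.4]
rockend [ 485.8 -187.2   64.4]
lid [ 605.9 -138.6  205.6]
shut [ 560.3 -131.5  109. ]
hinge [ 701.6 -153.6  100. ]
```

```bash
sed -i "s/S(585,242)/S(502,188)/; s/S(352,498)/None/" fit.py; python3 fit.py
```

```text
start scene [ 0.5 -0.3]
start top [-0.3  1.3]
pulse scene [ 0.2 -0.9]
pulse top [0.  1.5]
rock scene [ 0.2 -1.8]
rock top [0.3 0.9]
fl scene [-1.2 -1.7]
fl top [-0.6  0.9]
fr top [0.4 0.8]
br scene [ 1.9 -2.4]
br top [ 0.3 -0.1]
bl top [-1.   0.2]
lf scene [4.1 2.5]
lf top [ 3.1 -0.4]
lr scene [-0.2  0.4]
lr top [-2.2 -0.9]
[ 5.91270e+02 -1.35544e+02 -1.50000e-01  5.58780e+01  3.69000e+00
 -5.37020e+01  7.73000e-01]
pulse [504.7 -65.9  57.4]
start [ 496.9 -117.5   57.4]
rockend [ 486.4 -187.1   64.4]
lid [ 607.  -137.9  206.3]
shut [ 560.6 -130.9  109. ]
hinge [ 702.  -152.3  100. ]
```

>>> {"method": "move_arm", "body": {"commands": [[[0, 0, 0.95], -0.5, -1], [[0.5, -0.8, 0.95], -0.59, -1], [[0.5, -0.8, 0], -0.59, -1], [[0.5, -0.8, 0], -0.59, -1], [[0.5, -0.8, 0], -0.59, -1], [[0.5, -0.8, 0], -0.59, -1], [[0.5, -0.8, 0], -0.59, -1], [[0.5, -0.8, 0], -0.59, -1], [[0.5, -0.8, 0], -0.59, -1], [[0.5, -0.8, 0], -0.59, -1], [[0.5, -0.8, 0], -0.59, -1], [[0.5, -0.8, 0], -0.59, -1], [[0.5, -0.8, 0], -0.59, -1], [[0.5, -0.8, 0], -0.59, -1], [[0.5, -0.8, 0], -0.59, -1], [[0.5, -0.8, 0], -0.59, -1], [[0.5, -0.8, 0], -0.59, -1], [[0.5, -0.8, 0], -0.59, -1], [[0.5, -0.8, 0], -0.59, -1], [[0.5, -0.8, 0], -0.59, -1]]}}

```text
t: 2.77
eef_pos: [443.0, 147.5, 461.9]
tcp_rot: [3.141, 0.0, 1.948]
ft_force: [-0.1, -0.2, -0.7]
opening: 0.001
grip_force: 0.0
```

>>> {"method": "move_arm", "body": {"commands": [[[0.5, -0.8, 0], -0.6, -1], [[0.5, -0.8, 0], -0.6, -1], [[0.5, -0.8, 0], -0.6, -1], [[0.5, -0.8, 0], -0.6, -1], [[0.5, -0.8, 0], -0.6, -1], [[0.5, -0.8, 0], -0.6, -1], [[0.5, -0.8, 0], -0.6, -1], [[0.4, -0.8, 0], -0.6, -1], [[0.3, -0.8, 0], -0.6, -1], [[0.2, -0.8, 0], -0.6, -1], [[0, 0, 0], -0.6, -1], [[0, 0, 0], -0.2, -1], [[0, 0, 0], 0, -1]]}}

```text
t: 3.85
eef_pos: [574.4, -91.2, 461.7]
tcp_rot: [-3.141, -0.0, 1.406]
ft_force: [-0.0, -0.7, -0.5]
opening: 0.006
grip_force: 0.0
```

>>> {"method": "move_arm", "body": {"commands": [[[0.7, -0.8, 0], 0, -1], [[0.7, -0.8, 0], 0, -1], [[0.07, 0, -0.3], 0, -1], [[0, 0, -0.3], 0, -1], [[0, 0, 0], 0, -1]]}}

```text
t: 4.27
eef_pos: [618.2, -138.3, 441.6]
tcp_rot: [-3.138, -0.001, 1.407]
ft_force: [-0.6, -0.3, -0.5]
opening: 0.008
grip_force: 0.0
```

```bash
python3 - <<'E'
from h import *
print(env.state()['eef_pos'])
ims=[]
for n in('wrist','scene'):
    c=read_camera(n); im=c['image'][:,:,::-1].copy(); ims.append(im if n=='wrist' else cv2.resize(im[60:300,200:520],(640,480)))
    print(n,[(np.round(q['at']),round(q['confidence'],2)) for t in('lid_front','pulse_top','rocker_end','start_top') for q in search_frame(t,c)[:1]])
cv2.imwrite('pics/c.png',cv2.resize(np.hstack(ims),(800,300)))
E
```

```text
[ 618.20716764 -138.31147947  441.57101473]
wrist [(array([358., 194.]), 0.58), (array([184., 158.]), 0.6), (array([195., 275.]), 0.65), (array([193., 216.]), 0.84)]
scene [(array([361., 186.]), 0.77), (array([287., 255.]), 0.58), (array([331., 284.]), 0.68), (array([306., 265.]), 0.52)]
```

View pics/c.png

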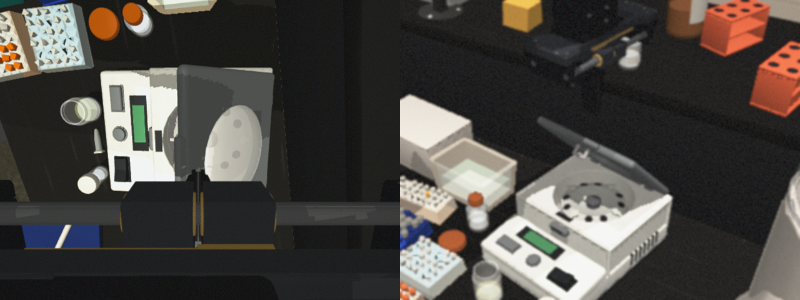

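```bash
python3 - <<'E'
from h import *
for n in('wrist','scene'):
    c=read_camera(n)
    print(n,np.round(proj([[618,-138,251.6],[607,-138,206],[504.7,-65.9,57.4],[496.9,-117.5,57.4],[486.4,-187,64.4]],c)))
E
```

```text
wrist [[316. 291.]
 [298. 265.]
 [182. 159.]
 [188. 215.]
 [192. 287.]]
scene [[353. 149.]
 [349. 175.]
 [287. 254.]
 [307. 267.]
 [336. 282.]]
```

```bash
sed -i '/^f=/,$d' fit.py; python3 - <<'E'
from fit import *
p=np.load('p.npy'); cs['wrist']=read_camera('wrist')
for a in(.7,.75,.8,.85,.9,.95):
    q=W(p,lid(a,82.5)); print(a,[np.round(proj(q,cs[c])[0],1) for c in('scene','top','wrist')],np.round(W(p,lid(a,0))))
print(S(272,92),T(113,200))
r=cut_out('lid',cs['wrist']); 
for k in r[:1]:
    ys,xs=np.nonzero(k['region']); print(k['confidence'],[(y,xs[ys==y].min(),xs[ys==y].max()) for y in range(ys.min(),ys.max(),15)])
E
```

```text
0.7 [array([312.1, 162.9]), array([280.5, 181.1]), array([280.8, 118.6])] [ 600. -137.  199.]
0.75 [array([313.9, 159.4]), array([280.7, 177.8]), array([289.4, 117.9])] [ 605. -138.  204.]
0.8 [array([315.8, 156. ]), array([280.9, 174.4]), array([298.8, 117.2])] [ 610. -138.  209.]
0.85 [array([317.7, 152.7]), array([281.1, 170.8]), array([309.2, 116.5])] [ 615. -139.  213.]
0.9 [array([319.8, 149.5]), array([281.4, 167.2]), array([320.5, 115.8])] [ 621. -140.  218.]
0.95 [array([321.9, 146.4]), array([281.7, 163.4]), array([332.6, 115.1])] [ 627. -141.  222.]
[310.66666667 155.38461538] [277.66666667 176.66666667]Traceback (most recent call last):
  File "<stdin>", line 8, in <module>
    return umr_minimum(a, axis, None, out, keepdims, initial, where)
ValueError: zero-size array to reduction operation minimum which has no identity
```

>>> {"method": "move_arm", "body": {"commands": [[[-0.1, 0, -0.6], 0, -1], [[-0.1, 0, -0.5], 0, -1], [[0, 0, -0.3], 0, -1], [[0, 0, -0.1], 0, -1], [[-0.22, 0.03, -0.3], 0, -1], [[-0.25, 0.03, -0.3], 0, -1], [[0, 0, 0], 0, -1]]}}

```text
t: 5.65
eef_pos: [597.9, -137.3, 379.7]
tcp_rot: [-3.14, -0.0, 1.406]
ft_force: [0.4, 0.5, -0.5]
opening: 0.003
grip_force: 0.0
```

>>> {"method": "move_arm", "body": {"commands": [[[-0.25, 0.03, -0.4], 0, -1], [[-0.25, 0.03, -0.4], 0, -1], [[0, 0, 0], 0, -1]]}}

```text
t: 5.9
eef_pos: [583.1, -135.5, 355.7]
tcp_rot: [-3.14, -0.0, 1.406]
ft_force: [-0.6, -0.4, -0.2]
opening: 0.005
grip_force: 0.0
```

```bash
python3 - <<'E'
from h import *
print(env.state()['eef_pos'],env.state()['ft_force'])
c=read_camera('scene'); im=c['image'][:,:,::-1]
cv2.imwrite('pics/d.png',cv2.resize(im[90:300,230:450],None,fx=2.8,fy=2.8))
E
```

```text
[ 583.07488404 -135.50656124  355.71736397] [-0.58334039 -0.37577924 -0.15280653]
```

View pics/d.png

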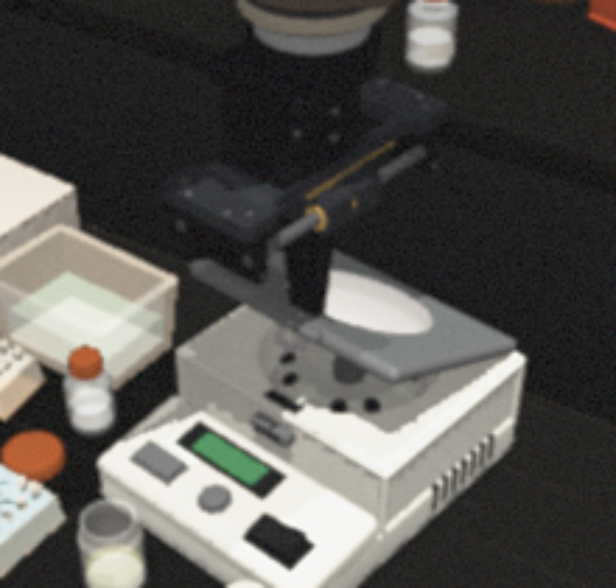

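The lid is following the fingers: the front edge is under the tips near (300,310), and the keys are clear.

>>> {"method": "move_arm", "body": {"commands": [[[-0.18, 0.03, -0.45], 0, -1], [[-0.16, 0.03, -0.45], 0, -1], [[-0.06, 0, -0.25], 0, -1], [[-0.04, 0, -0.23], 0, -1], [[-0.03, 0, -0.2], 0, -1], [[-0.02, 0, -0.15], 0, -1], [[0, 0, 0], 0, -1]]}}

```text
t: 6.53
eef_pos: [569.1, -133.8, 304.6]
tcp_rot: [-3.142, -0.0, 1.406]
ft_force: [-0.1, -0.5, -0.2]
opening: 0.004
grip_force: 0.0
```

>>> {"method": "move_arm", "body": {"commands": [[[0, 0, -0.1], 0, -1], [[0, 0, -0.1], 0, -1], [[0, 0, 0], 0, -1]]}}

```text
t: 6.78
eef_pos: [568.9, -133.9, 298.5]
tcp_rot: [-3.142, 0.0, 1.406]
ft_force: [-0.4, -0.4, 0.4]
opening: 0.002
grip_force: 0.3
```

>>> {"method": "move_arm", "body": {"commands": [[[0, 0, -0.06], 0, -1], [[0, 0, 0], 0, -1]]}}

```text
t: 6.95
eef_pos: [568.9, -133.8, 297.3]
tcp_rot: [3.141, 0.0, 1.406]
ft_force: [-2.1, 0.2, 4.0]
opening: 0.004
grip_force: 1.9
```

>>> {"method": "move_arm", "body": {"commands": [[[0, 0, -0.05], 0, -1], [[0, 0, -0.05], 0, -1], [[0, 0, 0], 0, -1]]}}

```text
t: 7.2
eef_pos: [568.7, -133.7, 296.7]
tcp_rot: [3.14, 0.001, 1.406]
ft_force: [-10.2, 3.2, 28.9]
opening: 0.002
grip_force: 14.5
```

>>> {"method": "move_arm", "body": {"commands": [[[0, 0, 0], 0, -1], [[0, 0, 0], 0, -1], [[0, 0, 0.3], 0, -1], [[0, 0, 0.6], 0, -1], [[0, 0, 0.6], 0, -1], [[-0.7, -0.4, 0], 0, -1], [[-0.7, -0.5, 0], 0, -1], [[-0.7, -0.5, 0], 0, -1], [[-0.66, -0.4, 0], 0, -1], [[0, 0, -0.3], 0, -1], [[0, 0, -0.6], 0, -1], [[0, 0, 0], 0, -1]]}}

```text
t: 8.2
eef_pos: [485.7, -187.8, 309.9]
tcp_rot: [-3.139, -0.001, 1.405]
ft_force: [-1.5, 0.3, -0.8]
opening: 0.004
grip_force: 0.0
```

```bash
python3 - <<'E'
from h import *
e=env.state()['eef_pos']; print(e,env.state()['ft_force'])
c=read_camera('scene'); im=c['image'][:,:,::-1]
print(proj([e-[0,0,190],[486.4,-187.1,64.4]],c))
cv2.imwrite('pics/e.png',cv2.resize(im[130:330,230:430],None,fx=3,fy=3))
E
```

```text
[ 485.73243539 -187.81904275  309.91891944] [-1.47432774  0.29598977 -0.81284247]
[[336.45997473 260.60567703]
 [336.04897602 282.50378001]]
```

View pics/e.png

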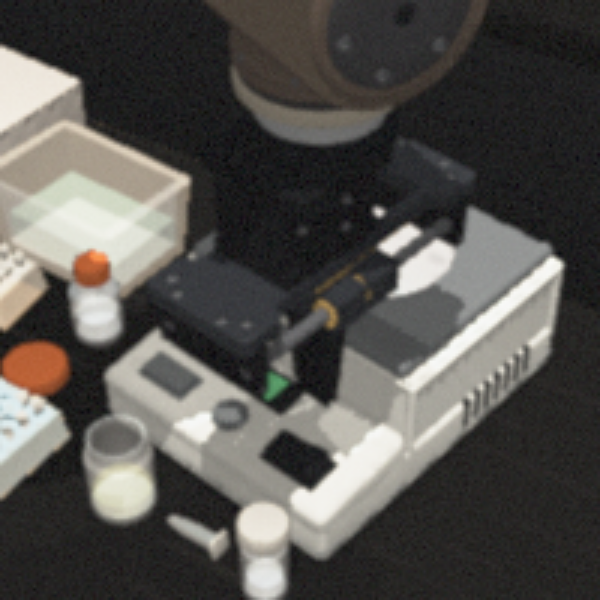

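>>> {"method": "move_arm", "body": {"commands": [[[0, -0.08, -0.6], 0, -1], [[0, 0, -0.6], 0, -1], [[0, 0, -0.3], 0, -1], [[0, 0, -0.15], 0, -1], [[0, 0, -0.1], 0, -1], [[0, 0, 0], 0, -1]]}}

```text
t: 8.75
eef_pos: [486.3, -190.1, 259.6]
tcp_rot: [3.142, -0.0, 1.406]
ft_force: [0.0, 0.1, -0.4]
opening: 0.003
grip_force: 0.0
```

>>> {"method": "move_arm", "body": {"commands": [[[0, 0, -0.06], 0, -1], [[0, 0, 0], 0, -1]]}}

```text
t: 8.92
eef_pos: [486.1, -190.2, 258.2]
tcp_rot: [3.141, 0.0, 1.406]
ft_force: [0.2, 0.1, -0.6]
opening: 0.006
grip_force: 0.0
```

>>> {"method": "move_arm", "body": {"commands": [[[0, 0, -0.06], 0, -1], [[0, 0, 0], 0, -1]]}}

```text
t: 9.08
eef_pos: [486.2, -190.2, 256.3]
tcp_rot: [3.14, 0.0, 1.406]
ft_force: [0.0, -0.8, 2.8]
opening: 0.005
grip_force: 1.7
```

>>> {"method": "move_arm", "body": {"commands": [[[0, 0, -0.07], 0, -1], [[0, 0, 0], 0, -1]]}}

```text
t: 9.25
eef_pos: [486.1, -190.4, 254.3]
tcp_rot: [3.14, 0.001, 1.406]
ft_force: [0.5, 0.3, 3.7]
opening: 0.006
grip_force: 1.6
```

>>> {"method": "move_arm", "body": {"commands": [[[0, 0, -0.07], 0, -1], [[0, 0, 0], 0, -1]]}}

```text
t: 9.42
eef_pos: [485.9, -190.1, 251.5]
tcp_rot: [-3.141, -0.0, 1.406]
ft_force: [0.0, -0.1, 0.3]
opening: 0.009
grip_force: 0.0
```

>>> {"method": "move_arm", "body": {"commands": [[[0, 0, -0.05], 0, -1], [[0, 0, 0], 0, -1]]}}

```text
t: 9.58
eef_pos: [486.0, -190.1, 250.6]
tcp_rot: [3.141, -0.0, 1.406]
ft_force: [-2.1, 0.9, 10.0]
opening: 0.001
grip_force: 5.3
```

>>> {"method": "move_arm", "body": {"commands": [[[0, 0, 0.4], 0, -1], [[0, 0, 0.6], 0, -1], [[0.15, 0.9, 0], 0, -1], [[0.15, 0.9, 0], 0, -1], [[0.15, 0.9, 0], 0, -1], [[0.13, 0.9, 0], 0, -1], [[0.04, 0.54, 0], 0, -1], [[0, 0, 0], 0, -1]]}}

```text
t: 10.25
eef_pos: [504.5, -63.5, 280.0]
tcp_rot: [-3.141, -0.0, 1.409]
ft_force: [0.3, 0.4, 0.4]
opening: 0.002
grip_force: 0.0
```

```bash
python3 - <<'E'
from h import *
e=env.state()['eef_pos']; print(e,env.state()['ft_force'])
c=read_camera('scene'); im=c['image'][:,:,::-1]
print(proj([e-[0,0,190],[504.7,-65.9,57.4]],c))
cv2.imwrite('pics/f.png',cv2.resize(im[130:330,230:430],None,fx=3,fy=3))
E
```

```text
[504.53300717 -63.47045614 280.04834077] [0.29607043 0.38501314 0.39873445]
[[285.00942667 240.71132796]
 [287.20564726 253.75220542]]
```

View pics/f.png

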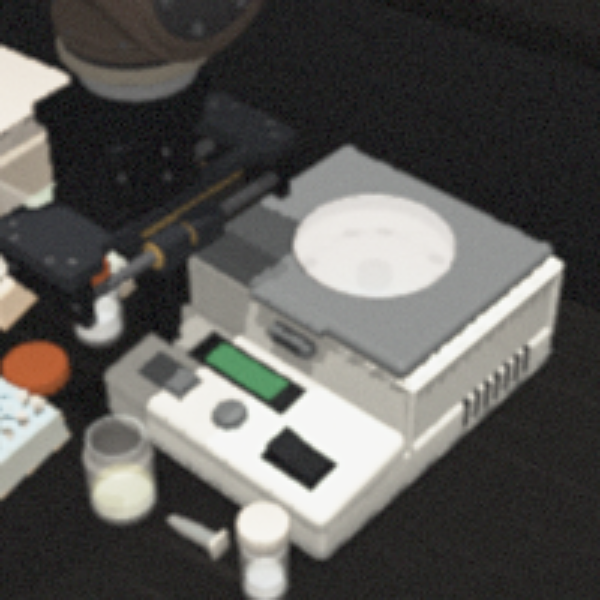

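The lid is shut, the rocker is thrown at (298,458), and the finger is above the pulse key at about (170,375).

>>> {"method": "move_arm", "body": {"commands": [[[0, -0.05, -0.5], 0, -1], [[0, 0, -0.3], 0, -1], [[0, 0, -0.1], 0, -1], [[0, 0, 0], 0, -1]]}}

```text
t: 10.63
eef_pos: [504.4, -68.2, 252.4]
tcp_rot: [-3.14, -0.0, 1.405]
ft_force: [0.1, 0.6, -0.2]
opening: -0.001
grip_force: 0.0
```

>>> {"method": "move_arm", "body": {"commands": [[[0, 0, -0.07], 0, -1], [[0, 0, -0.07], 0, -1], [[0, 0, 0], 0, -1]]}}

```text
t: 10.88
eef_pos: [504.6, -67.7, 249.0]
tcp_rot: [3.141, 0.0, 1.406]
ft_force: [-0.2, 1.2, 0.4]
opening: 0.002
grip_force: 0.0
```

>>> {"method": "move_arm", "body": {"commands": [[[0, 0, -0.05], 0, -1], [[0, 0, 0], 0, -1]]}}

```text
t: 11.05
eef_pos: [504.7, -67.5, 247.7]
tcp_rot: [3.141, 0.0, 1.406]
ft_force: [-0.2, -0.9, 1.8]
opening: 0.009
grip_force: 1.0
```

Contact at about 248; now down the 4 mm of travel.

>>> {"method": "move_arm", "body": {"commands": [[[0, 0, -0.06], 0, -1], [[0, 0, -0.06], 0, -1], [[0, 0, 0], 0, -1]]}}

```text
t: 11.3
eef_pos: [504.9, -67.6, 244.1]
tcp_rot: [3.14, 0.0, 1.406]
ft_force: [1.5, -1.7, 4.4]
opening: 0.005
grip_force: 1.9
```

>>> {"method": "move_arm", "body": {"commands": [[[0, 0, -0.03], 0, -1], [[0, 0, 0], 0, -1]]}}

```text
t: 11.47
eef_pos: [504.9, -67.6, 243.8]
tcp_rot: [3.14, 0.0, 1.406]
ft_force: [0.1, -0.7, 12.0]
opening: 0.002
grip_force: 5.9
```

>>> {"method": "move_arm", "body": {"commands": [[[0, 0, -0.03], 0, -1], [[0, 0, 0], 0, -1]]}}

```text
t: 11.63
eef_pos: [504.9, -67.6, 243.6]
tcp_rot: [3.139, 0.0, 1.406]
ft_force: [-3.0, -0.1, 22.4]
opening: 0.007
grip_force: 11.1
```

>>> {"method": "move_arm", "body": {"commands": [[[0, 0, 0], 0, -1], [[0, 0, 0], 0, -1], [[0, 0, 0], 0, -1], [[0, 0, 0], 0, -1], [[0, 0, 0], 0, -1], [[0, 0, 0], 0, -1], [[0, 0, 0], 0, -1]]}}

```text
t: 12.22
eef_pos: [504.9, -67.5, 243.6]
tcp_rot: [3.139, 0.0, 1.406]
ft_force: [-2.3, -1.1, 22.3]
opening: 0.003
grip_force: 11.0
```

```bash
python3 -c "
from h import *
print(env.state()['ft_force'],env.job_done())"
```

```text
the job is handed in; nothing more can be done
[-2.32647948 -1.12502259 22.3464536 ] None
```

I handed the job in with the lid shut on its catch, the rocker on and the fingers holding the pulse key down at about 22 N; the hand-in call did not report a verdict.

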